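# Gauge the stirrer sleeves and rack them

## Task

Try every steel sleeve on the mat on the gauge pin, one after another in order from the robot's left (its +y side) to its right. Stand every sleeve that slides right down over the pin upright, mouth down, on top of the narrow raised rail, and every sleeve that stops on the pin's tip mouth down on the sloped white ledge, its mouth flat against the slope; leave the gauge standing empty and do not disturb the jar, the beaker or the screwdriver.

Things in the scene. Friction and masses are not known exactly. Their poses are not given: they have to be found in the camera images.
- sleeve_a: Blind steel sleeve, one of several alike (some absent): outer diameter 34, height 45, about 90 g, top closed, bore 36 deep open below, 19 wide (goes right down over the gauge pin) or too small (stops on the pin's taper, mouth about 20 to 27 above the disc); only the pin tells which. Starts mouth down on the grey mat. Origin: centre of the mouth (lower face); z towards the closed top.
- sleeve_b: Blind steel sleeve, one of several alike (some absent): outer diameter 34, height 45, about 90 g, top closed, bore 36 deep open below, 19 wide (goes right down over the gauge pin) or too small (stops on the pin's taper, mouth about 20 to 27 above the disc); only the pin tells which. Starts mouth down on the grey mat. Origin: centre of the mouth (lower face); z towards the closed top.
- sleeve_c: Blind steel sleeve, one of several alike (some absent): outer diameter 34, height 45, about 90 g, top closed, bore 36 deep open below, 19 wide (goes right down over the gauge pin) or too small (stops on the pin's taper, mouth about 20 to 27 above the disc); only the pin tells which. Starts mouth down on the grey mat. Origin: centre of the mouth (lower face); z towards the closed top.
- sleeve_d: Blind steel sleeve, one of several alike (some absent): outer diameter 34, height 45, about 90 g, top closed, bore 36 deep open below, 19 wide (goes right down over the gauge pin) or too small (stops on the pin's taper, mouth about 20 to 27 above the disc); only the pin tells which. Starts mouth down on the grey mat. Origin: centre of the mouth (lower face); z towards the closed top.
- sleeve_e: Blind steel sleeve, one of several alike (some absent): outer diameter 34, height 45, about 90 g, top closed, bore 36 deep open below, 19 wide (goes right down over the gauge pin) or too small (stops on the pin's taper, mouth about 20 to 27 above the disc); only the pin tells which. Starts mouth down on the grey mat. Origin: centre of the mouth (lower face); z towards the closed top.
- sleeve_f: Blind steel sleeve, one of several alike (some absent): outer diameter 34, height 45, about 90 g, top closed, bore 36 deep open below, 19 wide (goes right down over the gauge pin) or too small (stops on the pin's taper, mouth about 20 to 27 above the disc); only the pin tells which. Starts mouth down on the grey mat. Origin: centre of the mouth (lower face); z towards the closed top.
- gauge: Loose fit gauge, 0.9 kg: dark steel disc, diameter 80, 15 thick, with an upright steel pin of diameter 15 at its centre, ending 32 above the disc; its last 10 tapers to diameter 5. A sleeve that fits comes down until its mouth meets the disc. It slides on the bench if pushed. Origin: centre of the underside, z up.
- gauge_tip (a point): Top of the gauge pin, on its axis, 47 above the bench.
- rail_top (a point): Middle of the upper face of the narrow raised rail: a level aluminium bar, fixed, 16 wide (along this frame's x) and 220 long (along its y), upper face 80 above the bench, on two thin posts at y = +-85. z up.
- ledge_top (a point): Middle of the upper face of the fixed sloped white ledge: 64 deep (this frame's x, pointing down the slope), 210 long (its y), z square to the face. It slopes 15 degrees down away from the robot, with a lip 5 high at x = 32 to 36; its middle is 45 above the bench. A sleeve stands on it without sliding.
- jar: Bystander: closed jar, diameter 56, 85 tall. Origin: centre of its underside.
- beaker: Bystander: glass beaker, diameter 68, 85 tall. Origin: centre of its underside.
- driver: Bystander: screwdriver lying on the bench. Origin on its handle axis.
Mind the look-alikes: they are no part of the job. What is shaped like the gauge but pink is not meant.

How it is judged:
On the way, in this order (a step that is already met when the one before it is completed fails the run):
1. sleeve a, the next present one from the left, has been tried on the gauge pin: lowered over it until it meets the disc or stops on the taper (horizontal distance between sleeve_a and gauge_tip below 0.006 m and angle between sleeve_a's own z axis and vertical below 0.15 rad and z of sleeve_a in the frame of gauge below 0.02 m), for 0.1 s.
2. sleeve b, the next present one from the left, has been tried on the gauge pin: lowered over it until it meets the disc or stops on the taper (horizontal distance between sleeve_b and gauge_tip below 0.006 m and angle between sleeve_b's own z axis and vertical below 0.15 rad and contact force between sleeve_b and gauge above 0.2 N and z of sleeve_b in the frame of gauge below 0.046 m), for 0.1 s.
3. sleeve c, the next present one from the left, has been tried on the gauge pin: lowered over it until it meets the disc or stops on the taper (horizontal distance between sleeve_c and gauge_tip below 0.006 m and angle between sleeve_c's own z axis and vertical below 0.15 rad and contact force between sleeve_c and gauge above 0.2 N and z of sleeve_c in the frame of gauge below 0.046 m), for 0.1 s.
4. sleeve d, the next present one from the left, has been tried on the gauge pin: lowered over it until it meets the disc or stops on the taper (horizontal distance between sleeve_d and gauge_tip below 0.006 m and angle between sleeve_d's own z axis and vertical below 0.15 rad and z of sleeve_d in the frame of gauge below 0.02 m), for 0.1 s.
5. sleeve e, the next present one from the left, has been tried on the gauge pin: lowered over it until it meets the disc or stops on the taper (horizontal distance between sleeve_e and gauge_tip below 0.006 m and angle between sleeve_e's own z axis and vertical below 0.15 rad and contact force between sleeve_e and gauge above 0.2 N and z of sleeve_e in the frame of gauge below 0.046 m), for 0.1 s.
6. sleeve f, the next present one from the left, has been tried on the gauge pin: lowered over it until it meets the disc or stops on the taper (horizontal distance between sleeve_f and gauge_tip below 0.006 m and angle between sleeve_f's own z axis and vertical below 0.15 rad and z of sleeve_f in the frame of gauge below 0.02 m), for 0.1 s.
At the end, for the whole second after the job is handed in: At rest, mouth down: each sleeve that fits the pin stands on the rail (within 10 mm of its middle line, upright within 0.12 rad), each other one flat on the sloped ledge (within 0.12 rad of square); mouths within 4 mm of the faces. The gauge stands upright and empty (x of sleeve_a in the frame of rail_top between -0.01 and 0.01 m and y of sleeve_a in the frame of rail_top between -0.108 and 0.108 m and z of sleeve_a in the frame of rail_top between -0.004 and 0.004 m and angle between the z axis of each of sleeve_a, sleeve_d, sleeve_f and the z axis of rail_top, either way round below 0.12 rad and angle between each of sleeve_a, sleeve_b, sleeve_c, sleeve_d, sleeve_e, sleeve_f's own z axis and vertical below 0.6 rad and linear speed of each of sleeve_a, sleeve_b, sleeve_c, sleeve_d, sleeve_e, sleeve_f below 0.02 m/s and angular speed of each of sleeve_a, sleeve_b, sleeve_c, sleeve_d, sleeve_e, sleeve_f below 0.2 rad/s and x of sleeve_b in the frame of ledge_top between -0.03 and 0.03 m and y of sleeve_b in the frame of ledge_top between -0.103 and 0.103 m and z of sleeve_b in the frame of ledge_top between -0.004 and 0.004 m and angle between the z axis of each of sleeve_b, sleeve_c, sleeve_e and the z axis of ledge_top, either way round below 0.12 rad and x of sleeve_c in the frame of ledge_top between -0.03 and 0.03 m and y of sleeve_c in the frame of ledge_top between -0.103 and 0.103 m and z of sleeve_c in the frame of ledge_top between -0.004 and 0.004 m and x of sleeve_d in the frame of rail_top between -0.01 and 0.01 m and y of sleeve_d in the frame of rail_top between -0.108 and 0.108 m and z of sleeve_d in the frame of rail_top between -0.004 and 0.004 m and x of sleeve_e in the frame of ledge_top between -0.03 and 0.03 m and y of sleeve_e in the frame of ledge_top between -0.103 and 0.103 m and z of sleeve_e in the frame of ledge_top between -0.004 and 0.004 m and x of sleeve_f in the frame of rail_top between -0.01 and 0.01 m and y of sleeve_f in the frame of rail_top between -0.108 and 0.108 m and z of sleeve_f in the frame of rail_top between -0.004 and 0.004 m and angle between gauge's own z axis and vertical below 0.1 rad); the robot touches nothing.
It fails at once if a bystander is pushed more than 3 cm or tipped (distance of any of jar, beaker, driver from where it was at the start of the episode above 0.03 m or angle between any of jar, beaker's own z axis and vertical above 0.4 rad).
Of sleeve_a, sleeve_b, sleeve_c, sleeve_d, sleeve_e, sleeve_f only 4 to 6 are there at a start; the rules pass over those that are not, and their reading is None.
At some moment in a run one of gauge may be knocked a few centimetres aside while the robot is not near it.
It also fails if it takes over 210 s, if anything falls off the work surface, if the arm or the gripper's body presses on something with over 40 N, if the wrist force passes 120 N, or if a joint passes its speed limit or range.

## Robot

A 6-joint arm with a two-finger parallel gripper is mounted at the origin on the work surface. World frame = base frame: x ahead of the robot, y to its left, z up, the work surface at z = 0. Lengths are in m, angles in rad, forces in N, time in s.
With the tool pointing down it reaches from about 0.325 to 0.875 m from the base axis. Payload 4.4 kg.
Tool frame: the origin (TCP) lies at the very end of the fingers, on their centre line; the grasp point (between the pads) lies 19 mm behind it; z points along the fingers, y is the line along which they close (so a half turn about z gives the same grasp; the last joint's range is limited). The gripper opens to 85 mm and grips with 20 to 120 N. Pads are 22 mm wide; open, the fingers measure 114 mm over their backs; the gripper's body (76 mm by 85 mm) begins 54 mm behind the grasp point. The pads swing forward as they close: fully open they stand 13 mm farther back than shut.
Start: joints at [-1.25, 0.207, 1.542, -0, 1.393, -0.15], TCP at [0.261, -0.512, 0.231] pointing down, gripper open.
Joint ranges: [-2.73, 2.73], [-0.86, 2.22], [0.23, 2.46], [-1.11, 4.25], [0.08, 2.63], [-2.82, 2.82]. Speed limits (rad/s): [2.79, 2.79, 3.14, 3.14, 3.14, 3.14].

## Interface

Orientations are given as a rotation vector (axis times angle).
In Python, from plant import r, get_image, ticket gives the robot as it stands. The module is installed in compiled form; this text tells all that it offers.
- The arm moves only by the shell command python3 -m pendant 'ROWS' [OPENING] [FORCE]. ROWS is JSON, a list that holds one entry, the list of rows, each a list of 4 numbers: the shift along the tool's x, y, z normalised to -1 to 1, where 1 is 20 mm, then the turn about the tool's z normalised to -1 to 1, where 1 is 0.08 rad. In form: [[[x, y, z, twist], ...]]. A call has exactly 10 rows; each row shifts and turns the commanded pose from where the row before left it, along the tool's axes as they then stand; what a row does not reach is not made up. A row lasts 1/12 s, in which the tool goes at most 41.7 mm and 7.16 degrees, less where a joint would pass 70% of its speed; a pose out of reach is approached as far as the arm can. A call with a number of a shift or a turn outside -1 to 1 is refused whole. A call with a gripper value outside its range is refused whole. OPENING is the closure, from -1 (fully open) to 1 (shut), so that 0 is half open, set as the call begins (- or left out, the last holds). The fingers move at their own pace and stop on an object; FORCE is the grip in N (left out, the last holds). Time passes only in rows, so rows that do not move let the fingers close, or fill a call up. It gives the time, the measured TCP pose, the force, the opening and the grip force at its end, in the units of the state.
- r.sense(): the state, without advancing time (a new reading comes with each control period).
- get_image(name): name is "scene" or "top"; returns a dict with "img" (480x640x3 uint8, blue, green, red), "camera_matrix" (3x3 intrinsics, pixels), "R" (3x3) and "t" (3): a world point X has camera coordinates R X + t. Camera axes: x right, y down, z forward; pixel columns grow to the right and rows downward; lengths in m; the calibration is good to about 2 mm. A picture is of the moment at which its call begins. There is no depth.
- ticket.sign_off(): hands the job in; it is judged then, once.
The state is a dict: "time": time; "q": joint angles; "joint_vel": joint speeds; "joint_torque": joint torques, N m; "eef_pos": TCP position; "tcp_rot": TCP orientation; "force": force on the tool from outside, world axes, zero at the start; "moment": the same for the moment, N m; "width": opening from 0.0 (shut) to 1.0 (fully open); "gripper_force": force on a finger pad.
Only numpy, scipy, OpenCV 4.12 (cv2) and the standard library are available. Lean on these libraries where they do the work, as an engineer would, in place of code of your own. Each camera call takes 0.05 s, during which the arm holds its last target. There are 200 camera calls.

## Working session

There is one attempt and no reset: what is moved stays moved. The work goes in short steps, Python scripts to look and compute and a shell command to move; the robot and the scene stay as the last step left them, time stands still between calls to the robot, and variables do not carry over. Pictures are saved under pics/ and viewed, at most 14 in all, crops included, and the job is handed in when it is done.

```bash
mkdir -p pics
python3 - <<'E'
from plant import r,get_image
import cv2,json
s=r.sense();print(s['eef_pos'],s['tcp_rot'],s['force'],s['width'],s['time'])
for n in('scene','top'):
    d=get_image(n);cv2.imwrite(f'pics/{n}0.png',d['img']);print(n,d['camera_matrix'].tolist(),d['R'].tolist(),d['t'].tolist())
E
```

```text
[ 0.26058247 -0.51170846  0.23010527] [-3.05270757e+00 -7.32205059e-01  2.56951011e-04] [-0.36128679 -0.2741656   0.3021177 ] 0.9967910641783011 0.0
scene [[536.240808603974, 0.0, 318.1609366064311], [0.0, 536.240808603974, 233.57956627405298], [0.0, 0.0, 1.0]] [[0.010612517695011538, 0.999727675893375, 0.02078337126175237], [0.6531542207784785, 0.00880740960643051, -0.7571736877462678], [-0.7571505387618972, 0.02161026582102406, -0.6528828823485211]] [-0.03353426983176559, -0.31198336845591634, 1.3481553938917785]
top [[559.0598143679593, 0.0, 328.3515699943308], [0.0, 559.0598143679593, 243.62287886542038], [0.0, 0.0, 1.0]] [[0.010799225980760453, -0.9999335001847851, 0.004046223723554669], [-0.9964563298162451, -0.011099054002941422, -0.08337621824824105], [0.08341558300074996, -0.003131486618904766, -0.9965099268467928]] [0.04973098096947592, 0.5340676257670303, 1.1732748185715254]
```

View pics/top0.png

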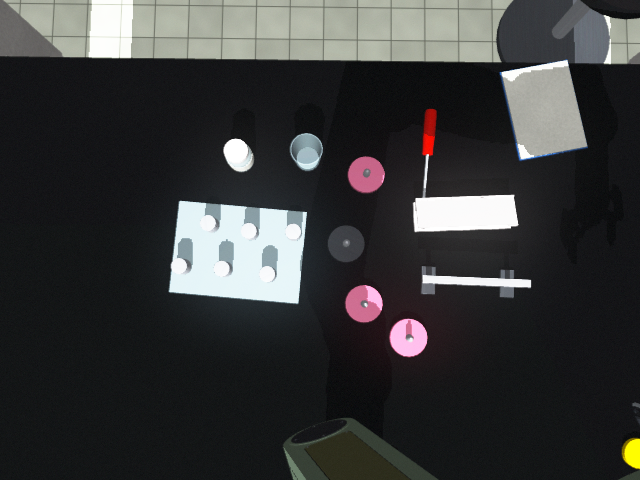

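View pics/scene0.png

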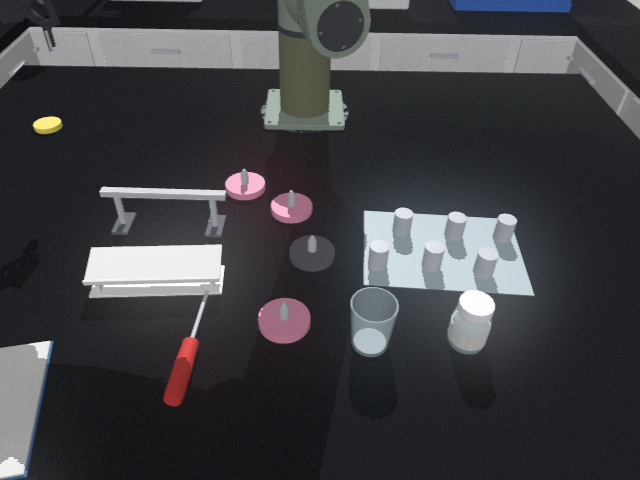

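```bash
cat > h.py <<'E'
import numpy as np,cv2
from plant import r,get_image
def ray(d,uv,z):
    K,R,t=map(np.array,(d['camera_matrix'],d['R'],d['t']))
    v=R.T@np.linalg.inv(K)@np.array([uv[0],uv[1],1.]);c=-R.T@t
    return (c+v*(z-c[2])/v[2])[:2]
def proj(d,X):
    p=np.array(d['camera_matrix'])@(np.array(d['R'])@np.array(X)+d['t']);return p[:2]/p[2]
E
python3 - <<'E'
from h import *
from scipy.spatial.transform import Rotation as T
print(T.from_rotvec(r.sense()['tcp_rot']).as_matrix().round(3).tolist())
d=get_image('top');g=d['img'];gr=cv2.cvtColor(g,cv2.COLOR_BGR2GRAY)
print('patch d');print(gr[220:246:1,238:262:2])
print('gauge');print(gr[222:266:2,326:368:2])
print('rail',[gr[270:294,c].tolist() for c in(440,490,520)])
m=cv2.inRange(gr,235,255);m[:,:400]=0;m[:190]=0;m[300:]=0
for c in cv2.findContours(m,0,2)[0]:
    if cv2.contourArea(c)>100:
        b=cv2.minAreaRect(c);print(b,cv2.boxPoints(b).tolist())
        for z in(.045,.08):print(z,[ray(d,p,z).round(4).tolist() for p in cv2.boxPoints(b)],ray(d,b[0],z))
a=cv2.resize(g[190:310,165:375],None,fx=3.8,fy=3.8,interpolation=2);cv2.imwrite('pics/c1.png',cv2.convertScaleAbs(a,alpha=1.0))
b=cv2.resize(g[180:310,400:550],None,fx=4.5,fy=4.5,interpolation=2);cv2.imwrite('pics/c2.png',b)
E
```

```text
[[0.891, 0.454, -0.001], [0.454, -0.891, 0.002], [0.0, -0.002, -1.0]]
patch d
[[241 240 240 152 153 153 155 154 154 154 154 240]
 [240 240 240 154 154 151 154 153 154 151 152 241]
 [240 240 240 153 150 154 154 154 153 153 156 241]
 [241 240 240 158 211 244 239 163 155 152 153 241]
 [240 241 237 235 245 248 245 243 141 154 153 241]
 [240 241 215 247 247 248 246 248 180 155 154 241]
 [241 241 241 248 248 248 246 248 244 134 157 241]
 [241 240 248 248 248 248 246 249 249 106 156 241]
 [240 241 248 249 249 249 247 249 250 128 154 241]
 [240 241 248 249 248 249 247 249 250 174 157 241]
 [241 242 248 249 249 249 247 249 250 200 144 241]
 [240 242 249 249 249 250 248 250 250 220 142 241]
 [240 241 249 250 249 250 249 250 251 177 137 241]
 [240 242 249 250 250 250 249 250 251 135 140 241]
 [241 241 249 250 250 251 250 250 250 159 144 241]
 [240 241 248 250 250 251 250 251 246 163 181 241]
 [241 241 243 250 251 251 251 250 207 175 227 241]
 [241 241 241 237 251 251 251 245 199 186 240 241]
 [241 241 241 240 243 245 238 217 208 223 241 241]
 [241 240 241 241 241 233 228 221 225 240 241 241]
 [
[... 2852 characters left out ...]
125]]
0.045 [[0.4527, -0.1421], [0.4681, -0.1428], [0.4611, -0.367], [0.4458, -0.3661]] [ 0.4569244  -0.25447526]
0.08 [[0.4522, -0.136], [0.4671, -0.1367], [0.4603, -0.3542], [0.4454, -0.3533]] [ 0.45623082 -0.24507595]
((465.1978759765625, 212.58651733398438), (33.06575012207031, 102.97473907470703), 88.05851745605469) [[413.179931640625, 197.80746459960938], [516.0955810546875, 194.31881713867188], [517.2158203125, 227.36557006835938], [414.3001708984375, 230.85421752929688]]
0.045 [[0.6307, -0.1225], [0.6407, -0.3404], [0.5704, -0.3416], [0.5605, -0.1248]] [ 0.600488   -0.23227347]
0.08 [[0.6248, -0.1171], [0.6345, -0.3285], [0.5663, -0.3296], [0.5567, -0.1193]] [ 0.59549429 -0.22353916]
```

View pics/c1.png

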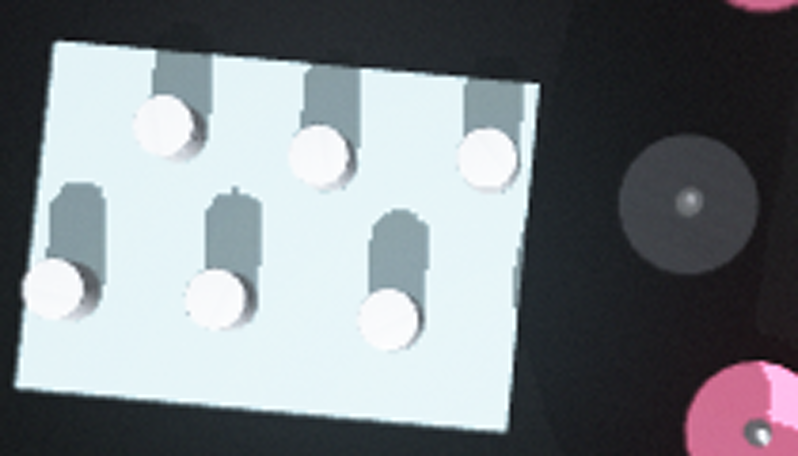

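View pics/c2.png

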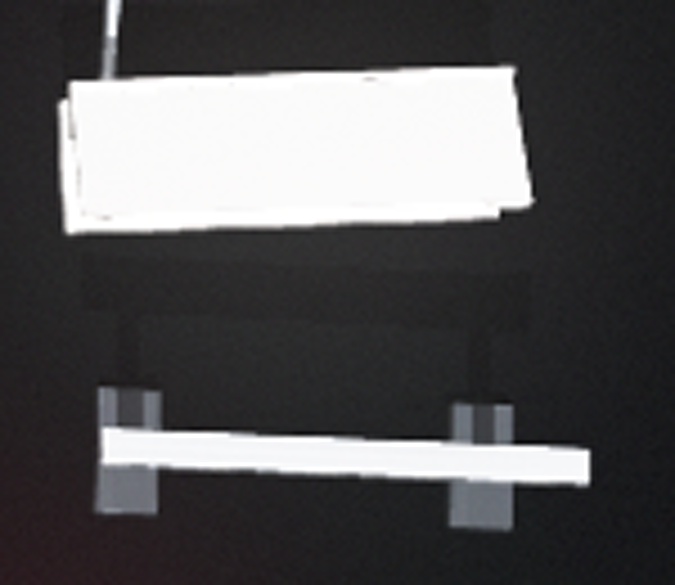

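```bash
python3 - <<'E'
from h import *
d=get_image('top');gr=cv2.cvtColor(d['img'],cv2.COLOR_BGR2GRAY)
m=cv2.inRange(gr,244,255);m[:205]=0;m[300:]=0;m[:,:165]=0;m[:,310:]=0
o=[]
for c in cv2.findContours(m,0,2)[0]:
    if cv2.contourArea(c)>80:
        (u,v),q=cv2.minEnclosingCircle(c);M=cv2.moments(c);p=(M['m10']/M['m00'],M['m01']/M['m00']);o.append((*p,u,v,q))
for k in sorted(o):print(np.round(k,1),ray(d,k[:2],.045).round(4),ray(d,k[2:4],.045).round(4))
m=cv2.inRange(gr,48,85);m[:222]=0;m[266:]=0;m[:,:322]=0;m[:,372:]=0
c=max(cv2.findContours(m,0,2)[0],key=cv2.contourArea);e=cv2.minEnclosingCircle(c)
print('gauge',e,ray(d,e[0],.015),'tip',ray(d,(346.3,242.4),.047))
for p,z in(((416,198.2),.041),((514.2,194.9),.041),((518.2,226),.0533),((417.8,228),.0533)):print(ray(d,p,z))
E
python3 -m pendant '[[[0,0,0,1],[0,0,0,1],[0,0,0,1],[0,0,0,1],[0,0,0,1],[0,0,0,0.89],[0,0,0,0],[0,0,0,0],[0,0,0,0],[0,0,0,0]]]' -0.4 30
```

```text
[178.3 265.8 178.2 265.8   7.5] [0.4815 0.3685] [0.4816 0.3687]
[207.2 222.9 207.2 222.8   7.5] [0.5724 0.3108] [0.5727 0.3108]
[220.9 268.4 221.  268.5   7.6] [0.4772 0.2795] [0.477  0.2792]
[248.1 230.6 248.1 230.5   7.6] [0.5571 0.2244] [0.5574 0.2245]
[266.3 274.  266.5 274.2   8. ] [0.4665 0.1844] [0.4662 0.184 ]
[292.6 231.3 292.5 231.3   7.5] [0.5567 0.1311] [0.5566 0.1311]
gauge ((345.5909118652344, 243.3545379638672), 18.232988357543945) [0.53508543 0.0184783 ] tip [0.53440314 0.01810022]
[ 0.63063178 -0.12915055]
[ 0.64010386 -0.33776461]
[ 0.57228341 -0.3408592 ]
[ 0.56571299 -0.13079196]
time: 1.03
eef_pos: [0.2608, -0.5124, 0.2312]
tcp_rot: [-3.141, -0.001, 0.0]
force: [1.0, 0.2, 0.3]
width: 0.703
gripper_force: 0.0
```

```bash
python3 -m pendant '[[[0.275,-1,0,0],[0.275,-1,0,0],[0.275,-1,0,0],[0.275,-1,0,0],[0.275,-1,0,0],[0.275,-1,0,0],[0.275,-1,0,0],[0.275,-1,0,0],[0.275,-1,0,0],[0.275,-1,0,0]]]' >/dev/null
python3 -m pendant '[[[0.275,-1,0,0],[0.275,-1,0,0],[0.275,-1,0,0],[0.275,-1,0,0],[0.275,-1,0,0],[0.275,-1,0,0],[0.275,-1,0,0],[0.275,-1,0,0],[0.275,-1,0,0],[0.275,-1,0,0]]]' >/dev/null
python3 -m pendant '[[[0.275,-1,0,0],[0.275,-1,0,0],[0.275,-1,0,0],[0.275,-1,0,0],[0.275,-1,0,0],[0.275,-1,0,0],[0.275,-1,0,0],[0.275,-1,0,0],[0.275,-1,0,0],[0.275,-1,0,0]]]' >/dev/null
python3 -m pendant '[[[0.275,-1,0,0],[0.275,-1,0,0],[0.275,-1,0,0],[0.275,-1,0,0],[0.275,-1,0,0],[0.275,-1,0,0],[0.275,-1,0,0],[0.275,-1,0,0],[0.275,-1,0,0],[0.275,-1,0,0]]]' 
python3 -m pendant '[[[0,-1,0,0],[0,-1,0,0],[0,-1,0,0],[0,-1,0,0],[0,0,1,0],[0,0,1,0],[0,0,1,0],[0,0,1,0],[0,0,1,0],[0,0,0,0]]]'
```

```text
time: 4.37
eef_pos: [0.4813, 0.2885, 0.2313]
tcp_rot: [3.142, 0.001, 0.0]
force: [-0.4, -0.4, 0.5]
width: 0.701
gripper_force: 0.0
time: 5.2
eef_pos: [0.4779, 0.3657, 0.1263]
tcp_rot: [3.137, 0.0, -0.013]
force: [-0.8, -1.4, -1.9]
width: 0.7
gripper_force: 0.0
```

```bash
python3 -m pendant '[[[0,0,1,0],[0,0,1,0],[0,0,1,0],[0,0,1,0],[0,0,0.9,0],[0,0,0.75,0],[0,0,0,0],[0,0,0,0],[0,0,0,0],[0,0,0,0]]]'
python3 -m pendant '[[[0,0,0,0],[0,0,0,0],[0,0,0,0],[0,0,0,0],[0,0,0,0],[0,0,0,0],[0,0,0,0],[0,0,0,0],[0,0,0,0],[0,0,0,0]]]' 1 30
```

```text
time: 6.03
eef_pos: [0.4827, 0.3683, 0.0204]
tcp_rot: [-3.14, 0.0, -0.005]
force: [0.8, 0.2, 0.3]
width: 0.699
gripper_force: 0.0
time: 6.87
eef_pos: [0.482, 0.3679, 0.0197]
tcp_rot: [-3.141, 0.001, -0.003]
force: [-0.5, -0.8, 5.7]
width: 0.387
gripper_force: 30.2
```

```bash
cat > g.py <<'E'
from h import *
def gauge():
    d=get_image('top');hsv=cv2.cvtColor(d['img'],cv2.COLOR_BGR2HSV)
    m=cv2.inRange(hsv,(0,0,46),(180,70,95));m=cv2.morphologyEx(m,cv2.MORPH_OPEN,np.ones((5,5),np.uint8));m[:160]=0;m[330:]=0;m[:,:280]=0;m[:,:][:,412:]=0
    for c in cv2.findContours(m,0,2)[0]:
        if cv2.contourArea(c)>400:
            e=cv2.minEnclosingCircle(cv2.convexHull(c));print('gauge area',cv2.contourArea(c),'r',round(e[1],1),ray(d,e[0],.015).round(4))
if __name__=='__main__':
    gauge();s=r.sense();print(np.round(s['eef_pos'],4),s['time'])
E
python3 -m pendant '[[[0,0,-1,0],[0,0,-1,0],[0,0,-1,0],[0,0,-1,0],[0,0,-1,0],[0,0,-1,0],[0,0,-0.5,0],[0,0,0,0],[0,0,0,0],[0,0,0,0]]]'
python3 g.py
```

```text
time: 7.7
eef_pos: [0.4801, 0.3669, 0.1465]
tcp_rot: [3.14, -0.001, -0.004]
force: [0.9, -0.0, -1.8]
width: 0.387
gripper_force: 30.3
[0.4799 0.3667 0.1461] 7.75
```

```bash
sed -i 's/hsv=.*$/gr=cv2.GaussianBlur(cv2.cvtColor(d["img"],cv2.COLOR_BGR2GRAY),(3,3),0)/; s/m=cv2.inRange(hsv[^;]*;/m=cv2.inRange(gr,46,92);/; s/gauge area/g/' g.py
python3 g.py
```

```text
[0.48   0.3667 0.1461] 7.8
```

Run:
```python
from h import *
d=get_image('top');cv2.imwrite('pics/t2.png',d['img'])
```

```text
(no output)
```

View pics/t2.png

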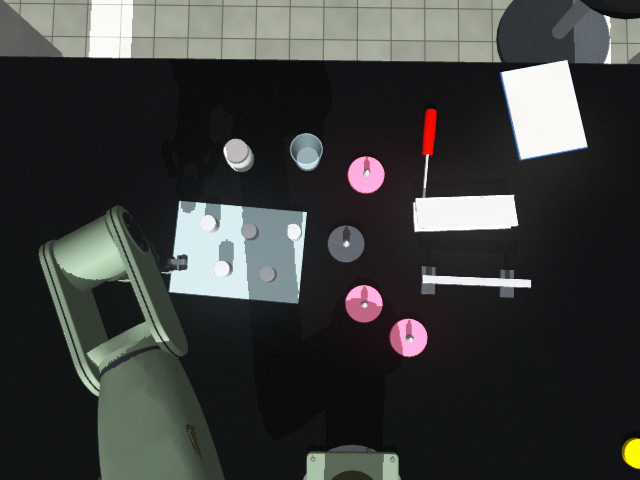

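The gauge is still at about pixel (346,244), only lit more brightly; sleeve a is in the gripper. I'll make the mask robust to lighting.

```bash
cat > g.py <<'E'
from h import *
def gauge():
    d=get_image('top');b=cv2.GaussianBlur(d['img'],(3,3),0)
    m=((b.max(2)>46)&(b.max(2).astype(int)-b.min(2)<30)).astype(np.uint8)
    m=cv2.morphologyEx(m,cv2.MORPH_OPEN,np.ones((5,5),np.uint8));m[:175]=0;m[330:]=0;m[:,:309]=0;m[:,410:]=0
    for c in cv2.findContours(m,0,2)[0]:
        if cv2.contourArea(c)>400:
            e=cv2.minEnclosingCircle(c);print('gauge area',cv2.contourArea(c),'r',round(e[1],1),ray(d,e[0],.015).round(4))
if __name__=='__main__':
    gauge();s=r.sense();print(np.round(s['eef_pos'],4),s['time'])
E
python3 g.py
python3 -m pendant '[[[0.264,1,0,0],[0.264,1,0,0],[0.264,1,0,0],[0.264,1,0,0],[0.264,1,0,0],[0.264,1,0,0],[0.264,1,0,0],[0.264,1,0,0],[0.264,1,0,0],[0.264,1,0,0]]]'
python3 -m pendant '[[[0,1,0,0],[0,1,0,0],[0,1,0,0],[0,1,0,0],[0,1,0,0],[0,1,0,0],[0,1,0,0],[0,0.5,0,0],[0,0,0,0],[0,0,0,0]]]'
python3 -m pendant '[[[0,0,0,0],[0,0,0,0],[0,0,0,0],[0,0,0,0],[0,0,0,0],[0,0,0,0],[0,0,0,0],[0,0,0,0],[0,0,0,0],[0,0,0,0]]]'
```

```text
gauge area 1078.0 r 19.0 [0.5348 0.0187]
[0.4803 0.367  0.1467] 7.9
time: 8.73
eef_pos: [0.5337, 0.1664, 0.1476]
tcp_rot: [3.141, -0.001, -0.002]
force: [0.1, -0.2, -0.9]
width: 0.383
gripper_force: 30.3
time: 9.57
eef_pos: [0.5336, 0.0176, 0.1479]
tcp_rot: [-3.141, 0.003, 0.001]
force: [-0.0, -0.7, -1.4]
width: 0.39
gripper_force: 30.3
time: 10.4
eef_pos: [0.5338, 0.0174, 0.1483]
tcp_rot: [-3.142, 0.001, -0.0]
force: [0.9, -0.6, -0.8]
width: 0.385
gripper_force: 30.3
```

```bash
python3 -m pendant '[[[0.05,-0.05,1,0],[0,0,1,0],[0,0,1,0],[0,0,0.9,0],[0,0,0.2,0],[0,0,0.2,0],[0,0,0.2,0],[0,0,0,0],[0,0,0,0],[0,0,0,0]]]'
python3 -m pendant '[[[0,0,0.1,0],[0,0,0.1,0],[0,0,0.1,0],[0,0,0.1,0],[0,0,0,0],[0,0,0,0],[0,0,0,0],[0,0,0,0],[0,0,0,0],[0,0,0,0]]]'
```

```text
time: 11.23
eef_pos: [0.5358, 0.0183, 0.0594]
tcp_rot: [3.141, -0.001, 0.003]
force: [-0.5, 0.2, -1.8]
width: 0.385
gripper_force: 30.3
time: 12.07
eef_pos: [0.5349, 0.0184, 0.0504]
tcp_rot: [3.142, -0.001, 0.0]
force: [0.2, 0.7, -1.2]
width: 0.385
gripper_force: 30.3
```

```bash
python3 -m pendant '[[[0,0,0.2,0],[0,0,0.2,0],[0,0,0.2,0],[0,0,0.15,0],[0,0,0,0],[0,0,0,0],[0,0,0,0],[0,0,0,0],[0,0,0,0],[0,0,0,0]]]'
python3 -m pendant '[[[0,0,0.1,0],[0,0,0,0],[0,0,0,0],[0,0,0,0],[0,0,0,0],[0,0,0,0],[0,0,0,0],[0,0,0,0],[0,0,0,0],[0,0,0,0]]]'
```

```text
time: 12.9
eef_pos: [0.5348, 0.0184, 0.0352]
tcp_rot: [3.142, -0.001, -0.0]
force: [0.0, -0.2, -0.5]
width: 0.384
gripper_force: 30.3
time: 13.73
eef_pos: [0.5351, 0.0184, 0.0347]
tcp_rot: [3.141, -0.0, 0.001]
force: [-4.2, 0.2, 8.5]
width: 0.383
gripper_force: 31.1
```

```bash
python3 -m pendant '[[[0,0,-1,0],[0,0,-1,0],[0,0,-1,0],[0,0,-1,0],[0,0,-1,0],[0,0,-1,0],[0,0,-0.5,0],[-0.35,1,0,0],[-0.35,1,0,0],[-0.35,1,0,0]]]' >/dev/null
python3 -m pendant '[[[-0.4,1,0,0],[-0.4,1,0,0],[-0.4,1,0,0],[-0.3,1,0,0],[-0.3,1,0,0],[-0.3,1,0,0],[-0.3,1,0,0],[-0.3,1,0,0],[-0.3,1,0,0],[0,1,0,0]]]' >/dev/null
python3 -m pendant '[[[0,1,0,0],[0,1,0,0],[0,1,0,0],[0,0.67,0,0],[0,0,0,0],[0,0,0,0],[0,0,0,0],[0,0,0,0],[0,0,0,0],[0,0,0,0]]]'
```

```text
time: 16.23
eef_pos: [0.4538, -0.3141, 0.1633]
tcp_rot: [-3.141, -0.001, -0.0]
force: [-0.3, -0.8, -0.7]
width: 0.387
gripper_force: 30.8
```

```bash
python3 -m pendant '[[[0,0,1,0],[0,0,1,0],[0,0,0.7,0],[0,0,0.1,0],[0,0,0.1,0],[0,0,0,0],[0,0,0,0],[0,0,0,0],[0,0,0,0],[0,0,0,0]]]'
python3 -m pendant '[[[0,0,0.1,0],[0,0,0.1,0],[0,0,0,0],[0,0,0,0],[0,0,0,0],[0,0,0,0],[0,0,0,0],[0,0,0,0],[0,0,0,0],[0,0,0,0]]]'
```

```text
time: 17.07
eef_pos: [0.4541, -0.3153, 0.1061]
tcp_rot: [3.141, -0.001, 0.002]
force: [0.7, 0.7, -0.7]
width: 0.386
gripper_force: 30.8
time: 17.9
eef_pos: [0.4537, -0.315, 0.1013]
tcp_rot: [3.142, -0.001, 0.0]
force: [0.7, -0.2, -0.9]
width: 0.38
gripper_force: 30.8
```

```bash
python3 -m pendant '[[[0,0,0.1,0],[0,0,0,0],[0,0,0,0],[0,0,0,0],[0,0,0,0],[0,0,0,0],[0,0,0,0],[0,0,0,0],[0,0,0,0],[0,0,0,0]]]'
```

```text
time: 18.73
eef_pos: [0.454, -0.3152, 0.0997]
tcp_rot: [3.141, -0.001, 0.001]
force: [-0.1, -0.4, 4.3]
width: 0.385
gripper_force: 31.2
```

```bash
python3 -m pendant '[[[0,0,0,0],[0,0,0,0],[0,0,0,0],[0,0,0,0],[0,0,0,0],[0,0,0,0],[0,0,-0.3,0],[0,0,-1,0],[0,0,-1,0],[0,0,-1,0]]]' -0.1
python3 -m pendant '[[[0.2,-1,-0.5,0],[0.2,-1,-0.5,0],[0.2,-1,-0.5,0],[0.2,-1,0,0],[0.2,-1,0,0],[0.2,-1,0,0],[0.2,-1,0,0],[0.2,-1,0,0],[0.2,-1,0,0],[0.2,-1,0,0]]]' -0.4 >/dev/null
python3 -m pendant '[[[0.2,-1,0,0],[0.2,-1,0,0],[0.2,-1,0,0],[0.2,-1,0,0],[0.2,-1,0,0],[0.2,-1,0,0],[0.2,-1,0,0],[0.2,-1,0,0],[0.2,-1,0,0],[0.2,-1,0,0]]]' >/dev/null
python3 -m pendant '[[[0.2,-1,0,0],[0.2,-1,0,0],[0.2,-1,0,0],[0.2,-1,0,0],[0.2,-1,0,0],[0.2,-1,0,0],[0.2,-1,0,0],[0.2,-1,0,0],[0.2,-1,0,0],[0.12,-1,0,0]]]' >/dev/null
python3 -m pendant '[[[0,-1,0,0],[0,-0.29,0,0],[0,0,0,0],[0,0,0,0],[0,0,0,0],[0,0,0,0],[0,0,0,0],[0,0,0,0],[0,0,0,0],[0,0,0,0]]]'
python3 g.py
python3 - <<'E'
from h import *
d=get_image('top');cv2.imwrite('pics/t3.png',cv2.resize(d['img'][140:340,160:560],None,fx=2,fy=2))
E
```

```text
time: 19.57
eef_pos: [0.4535, -0.3147, 0.1661]
tcp_rot: [-3.141, 0.001, 0.001]
force: [0.3, -0.2, -0.9]
width: 0.55
gripper_force: 0.0
time: 22.9
eef_pos: [0.5724, 0.3105, 0.1954]
tcp_rot: [3.142, -0.001, 0.0]
force: [-1.3, 0.2, 0.1]
width: 0.703
gripper_force: 0.0
gauge area 1087.0 r 19.0 [0.5341 0.0188]
[0.5724 0.3106 0.1953] 22.95
```

View pics/t3.png

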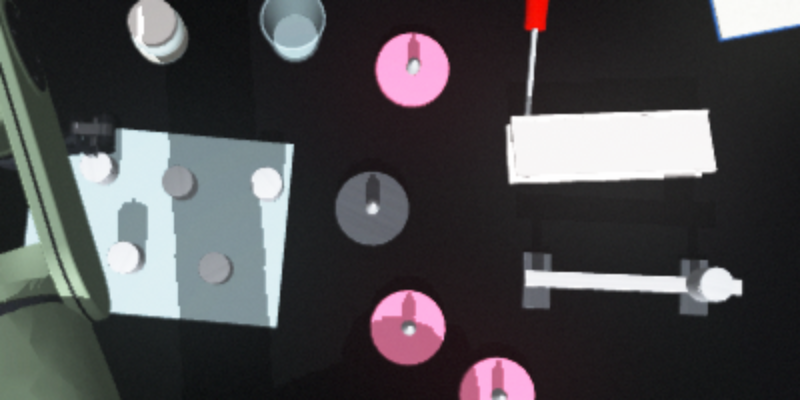

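Sleeve a stands on the rail at crop (714,284); the gauge at (372,208) has not moved. Next, sleeve b.

```bash
python3 -m pendant '[[[0,0,1,0],[0,0,1,0],[0,0,1,0],[0,0,1,0],[0,0,1,0],[0,0,1,0],[0,0,1,0],[0,0,1,0],[0,0,0.8,0],[0,0,0,0]]]'
python3 -m pendant '[[[0,0,0,0],[0,0,0,0],[0,0,0,0],[0,0,0,0],[0,0,0,0],[0,0,0,0],[0,0,0,0],[0,0,0,0],[0,0,0,0],[0,0,0,0]]]' 1 30
python3 -m pendant '[[[0,0,-1,0],[0,0,-1,0],[0,0,-1,0],[0,0,-1,0],[0,0,-1,0],[0,0,-1,0],[0,0,-0.5,0],[-0.19,1,0,0],[-0.19,1,0,0],[-0.19,1,0,0]]]'
python3 -m pendant '[[[-0.19,1,0,0],[-0.19,1,0,0],[-0.19,1,0,0],[-0.19,1,0,0],[-0.19,1,0,0],[-0.19,1,0,0],[-0.19,1,0,0],[0,0,0,0],[0,0,0,0],[0,0,0,0]]]'
python3 g.py
```

```text
time: 23.83
eef_pos: [0.5689, 0.3095, 0.0148]
tcp_rot: [3.139, -0.001, -0.012]
force: [-1.1, -1.4, -0.6]
width: 0.702
gripper_force: 0.0
time: 24.67
eef_pos: [0.5734, 0.3113, 0.0208]
tcp_rot: [-3.141, 0.001, -0.004]
force: [-1.0, -0.3, 5.9]
width: 0.385
gripper_force: 30.4
time: 25.5
eef_pos: [0.5601, 0.2503, 0.1485]
tcp_rot: [3.141, 0.001, -0.002]
force: [-0.1, -0.7, -0.7]
width: 0.383
gripper_force: 30.3
time: 26.33
eef_pos: [0.534, 0.1112, 0.1488]
tcp_rot: [-3.141, 0.001, 0.001]
force: [-0.2, 0.6, -0.6]
width: 0.383
gripper_force: 30.3
gauge area 3794.5 r 73.9 [0.5077 0.0635]
[0.5341 0.1115 0.1489] 26.3833
```

```bash
python3 -m pendant '[[[0,-1,0,0],[0,-1,0,0],[0,-1,0,0],[0,0,0,0],[0,0,0,0],[0,0,0,0],[0,0,0,0],[0,0,0,0],[0,0,0,0],[0,0,0,0]]]' | head -2
python3 g.py
```

```text
time: 27.22
eef_pos: [0.5343, 0.1703, 0.1493]
gauge area 1076.0 r 19.0 [0.5341 0.0188]
[0.5343 0.1704 0.1493] 27.2667
```

```bash
python3 -m pendant '[[[0,1,0,0],[0,1,0,0],[0,1,0,0],[0,1,0,0],[0,1,0,0],[0,1,0,0],[0,1,0,0],[0.03,0.59,0,0],[0,0,0,0],[0,0,0,0]]]' | head -2
python3 -m pendant '[[[0,0,1,0],[0,0,1,0],[0,0,1,0],[0,0,0.7,0],[0,0,0.2,0],[0,0,0.2,0],[0,0,0,0],[0,0,0,0],[0,0,0,0],[0,0,0,0]]]'
python3 -m pendant '[[[0,0,0.1,0],[0,0,0.1,0],[0,0,0,0],[0,0,0,0],[0,0,0,0],[0,0,0,0],[0,0,0,0],[0,0,0,0],[0,0,0,0],[0,0,0,0]]]'
```

```text
time: 28.1
eef_pos: [0.5349, 0.0189, 0.1494]
time: 28.93
eef_pos: [0.5358, 0.019, 0.0684]
tcp_rot: [3.141, -0.0, 0.004]
force: [-0.0, 0.6, -0.7]
width: 0.384
gripper_force: 30.4
time: 29.77
eef_pos: [0.5348, 0.019, 0.0633]
tcp_rot: [-3.142, 0.001, 0.0]
force: [-0.2, 0.4, -0.6]
width: 0.384
gripper_force: 30.4
```

```bash
python3 -m pendant '[[[0,0,0.1,0],[0,0,0.05,0],[0,0,0.05,0],[0,0,0,0],[0,0,0,0],[0,0,0,0],[0,0,0,0],[0,0,0,0],[0,0,0,0],[0,0,0,0]]]'
python3 -m pendant '[[[0,0,0.1,0],[0,0,0,0],[0,0,0,0],[0,0,0,0],[0,0,0,0],[0,0,0,0],[0,0,0,0],[0,0,0,0],[0,0,0,0],[0,0,0,0]]]'
```

```text
time: 30.6
eef_pos: [0.535, 0.0182, 0.0599]
tcp_rot: [3.14, -0.0, 0.0]
force: [-2.7, -2.5, 5.4]
width: 0.385
gripper_force: 30.9
time: 31.43
eef_pos: [0.5353, 0.0179, 0.059]
tcp_rot: [3.139, 0.0, 0.001]
force: [-4.3, -3.9, 11.2]
width: 0.381
gripper_force: 31.3
```

```bash
python3 -m pendant '[[[0,0,-1,0],[0,0,-1,0],[0,0,-1,0],[0,0,-1,0],[0,0,-1,0],[0.3,1,0,0],[0.3,1,0,0],[0.3,1,0,0],[0.3,1,0,0],[0.3,1,0,0]]]' >/dev/null
python3 -m pendant '[[[0.3,1,0,0],[0.3,1,0,0],[0.3,1,0,0],[0.3,1,0,0],[0.3,1,0,0],[0.3,1,0,0],[0.3,1,0,0],[0.04,1,0,0],[0,1,0,0],[0,1,0,0]]]' >/dev/null
python3 -m pendant '[[[0,1,0,0],[0,0.17,0,0],[0,0,0,0],[0,0,1,0],[0,0,1,0],[0,0,1,0],[0,0,0.7,0],[0,0,0,0],[0,0,0,0],[0,0,0,0]]]'
```

```text
time: 33.93
eef_pos: [0.6084, -0.3043, 0.0844]
tcp_rot: [3.141, 0.0, 0.003]
force: [0.2, -0.3, -0.9]
width: 0.387
gripper_force: 30.5
```

```bash
python3 -m pendant '[[[0,0,0.2,0],[0,0,0.2,0],[0,0,0.2,0],[0,0,0.1,0],[0,0,0,0],[0,0,0,0],[0,0,0,0],[0,0,0,0],[0,0,0,0],[0,0,0,0]]]' - 20
python3 -m pendant '[[[0,0,0.1,0],[0,0,0,0],[0,0,0.05,0],[0,0,0,0],[0,0,0,0],[0,0,0,0],[0,0,0,0],[0,0,0,0],[0,0,0,0],[0,0,0,0]]]'
```

```text
time: 34.77
eef_pos: [0.6075, -0.3044, 0.0693]
tcp_rot: [-3.142, 0.001, 0.0]
force: [0.7, 0.1, -0.9]
width: 0.383
gripper_force: 30.5
time: 35.6
eef_pos: [0.6082, -0.3046, 0.0684]
tcp_rot: [3.141, -0.001, 0.002]
force: [-2.0, 2.0, 7.1]
width: 0.39
gripper_force: 31.0
```

```bash
python3 -m pendant '[[[0,0,0.05,0],[0,0,0,0],[0,0,0.05,0],[0,0,0,0],[0,0,0,0],[0,0,0,0],[0,0,0,0],[0,0,0,0],[0,0,0,0],[0,0,0,0]]]' 1 20
python3 -m pendant '[[[0,0,0.05,0],[0,0,0,0],[0,0,0.05,0],[0,0,0,0],[0,0,0,0],[0,0,0,0],[0,0,0,0],[0,0,0,0],[0,0,0,0],[0,0,0,0]]]'
```

```text
time: 36.43
eef_pos: [0.6094, -0.3049, 0.0677]
tcp_rot: [3.14, -0.0, 0.006]
force: [-0.6, 2.6, 10.6]
width: 0.381
gripper_force: 30.1
time: 37.27
eef_pos: [0.6108, -0.3053, 0.0668]
tcp_rot: [3.139, -0.0, 0.011]
force: [0.7, 1.7, 11.4]
width: 0.384
gripper_force: 28.9
```

```bash
python3 -m pendant '[[[0,0,0.05,0],[0,0,0,0],[0,0,0.05,0],[0,0,0,0],[0,0,0,0],[0,0,0,0],[0,0,0,0],[0,0,0,0],[0,0,0,0],[0,0,0,0]]]'
python3 -m pendant '[[[0,0,0.05,0],[0,0,0,0],[0,0,0.05,0],[0,0,0,0],[0,0,0,0],[0,0,0,0],[0,0,0,0],[0,0,0,0],[0,0,0,0],[0,0,0,0]]]'
python3 - <<'E'
from h import *
d=get_image('scene');cv2.imwrite('pics/s3.png',cv2.resize(d['img'][170:330,50:300],None,fx=3,fy=3))
E
```

```text
time: 38.1
eef_pos: [0.6122, -0.3056, 0.0658]
tcp_rot: [3.138, -0.0, 0.016]
force: [2.3, 2.7, 13.3]
width: 0.381
gripper_force: 28.0
time: 38.93
eef_pos: [0.6135, -0.3059, 0.0648]
tcp_rot: [3.136, -0.0, 0.021]
force: [4.3, 2.6, 13.7]
width: 0.386
gripper_force: 27.0
```

View pics/s3.png

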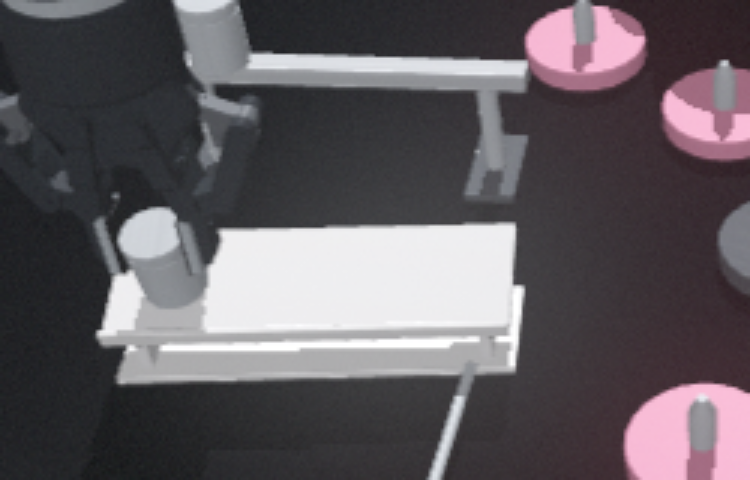

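```bash
python3 -m pendant '[[[0.1,0,0,0],[0.1,0,0,0],[0.05,0,0.05,0],[0,0,0.05,0],[0,0,0,0],[0,0,0,0],[0,0,0,0],[0,0,0,0],[0,0,0,0],[0,0,0,0]]]'
python3 -m pendant '[[[0,0,0,0],[0,0,0,0],[0,0,0,0],[0,0,0,0],[0,0,0,0],[0,0,0,0],[0,0,0,0],[0,0,0,0],[0,0,0,0],[0,0,0,0]]]' 0.1
python3 -m pendant '[[[0,0,0,0],[0,0,-0.3,0],[0,0,-1,0],[0,0,-1,0],[0,0,-1,0],[0,0,-1,0],[0,0,-1,0],[0,0,0,0],[0,0,0,0],[0,0,0,0]]]' -0.1
python3 - <<'E'
from h import *
d=get_image('scene');cv2.imwrite('pics/s4.png',cv2.resize(d['img'][170:330,50:300],None,fx=3,fy=3))
E
```

```text
time: 39.82
eef_pos: [0.6167, -0.3058, 0.0627]
tcp_rot: [3.137, 0.0, 0.014]
force: [-0.3, 2.9, 16.1]
width: 0.387
gripper_force: 25.7
time: 40.65
eef_pos: [0.6125, -0.3044, 0.0562]
tcp_rot: [-3.142, 0.001, 0.0]
force: [1.4, 0.0, 0.2]
width: 0.449
gripper_force: 0.0
time: 41.48
eef_pos: [0.612, -0.304, 0.1614]
tcp_rot: [-3.141, 0.001, 0.002]
force: [0.4, 1.0, -1.7]
width: 0.551
gripper_force: 0.0
```

View pics/s4.png

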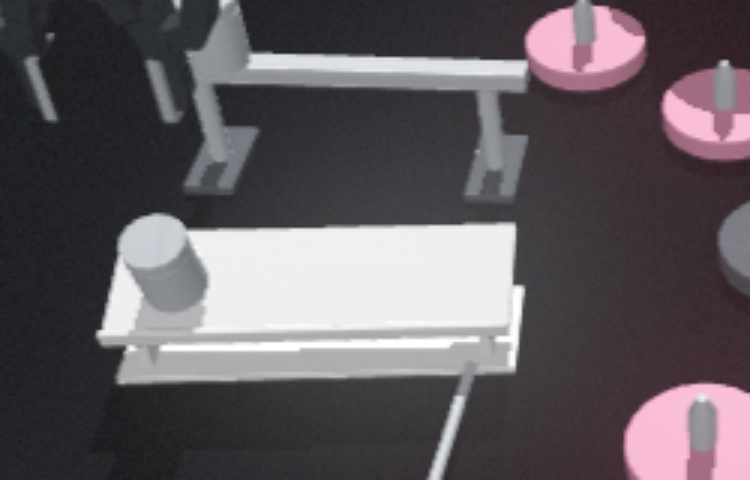

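Sleeve b stands flat on the slope at crop (175,265), clear of the lip. Sleeve c is next.

```bash
python3 -m pendant '[[[-0.25,-1,-0.4,0],[-0.25,-1,-0.4,0],[-0.25,-1,-0.4,0],[-0.25,-1,-0.4,0],[-0.25,-1,0,0],[-0.25,-1,0,0],[-0.25,-1,0,0],[-0.25,-1,0,0],[-0.25,-1,0,0],[-0.25,-1,0,0]]]' -0.4 >/dev/null
python3 -m pendant '[[[-0.25,-1,0,0],[-0.25,-1,0,0],[-0.25,-1,0,0],[-0.25,-1,0,0],[-0.25,-1,0,0],[-0.25,-1,0,0],[-0.25,-1,0,0],[-0.25,-1,0,0],[-0.25,-1,0,0],[-0.25,-1,0,0]]]' >/dev/null
python3 -m pendant '[[[-0.25,-1,0,0],[-0.25,-1,0,0],[-0.25,-1,0,0],[-0.25,-1,0,0],[-0.25,-1,0,0],[-0.25,-1,0,0],[-0.25,-1,0,0],[0,-1,0,0],[0,-1,0,0],[0,-0.2,0,0]]]' >/dev/null
python3 -m pendant '[[[0,0,0,0],[0,0,0,0],[0,0,0,0],[0,0,0,0],[0,0,1,0],[0,0,1,0],[0,0,1,0],[0,0,1,0],[0,0,0,0],[0,0,0,0]]]'
python3 g.py
```

```text
time: 44.87
eef_pos: [0.4768, 0.2786, 0.1133]
tcp_rot: [3.14, -0.002, -0.005]
force: [0.1, -0.4, 0.6]
width: 0.699
gripper_force: 0.0
gauge area 1097.0 r 19.1 [0.5522 0.0345]
[0.4781 0.2792 0.1148] 44.9167
```

```bash
python3 -m pendant '[[[0,0,1,0],[0,0,1,0],[0,0,1,0],[0,0,1,0],[0,0,0.4,0],[0,0,0.3,0],[0,0,0,0],[0,0,0,0],[0,0,0,0],[0,0,0,0]]]' | head -2
python3 -m pendant '[[[0,0,0,0],[0,0,0,0],[0,0,0,0],[0,0,0,0],[0,0,0,0],[0,0,0,0],[0,0,0,0],[0,0,0,0],[0,0,0,0],[0,0,0,0]]]' 1 30
python3 -m pendant '[[[0,0,-1,0],[0,0,-1,0],[0,0,-1,0],[0,0,-1,0],[0,0,-1,0],[0,0,-1,0],[0,0,-0.5,0],[0.75,1,0,0],[0.75,1,0,0],[0.75,1,0,0]]]'>/dev/null
python3 -m pendant '[[[0.75,1,0,0],[0.75,1,0,0],[0,0,0,0],[0,0,0,0],[0,0,0,0],[0,0,0,0],[0,0,0,0],[0,0,0,0],[0,0,0,0],[0,0,0,0]]]'
python3 g.py
```

```text
time: 45.75
eef_pos: [0.4789, 0.2801, 0.0217]
time: 46.58
eef_pos: [0.4782, 0.2798, 0.0212]
tcp_rot: [-3.141, 0.0, -0.001]
force: [-0.8, -1.1, 5.7]
width: 0.384
gripper_force: 29.8
time: 48.25
eef_pos: [0.5525, 0.1801, 0.1504]
tcp_rot: [-3.142, -0.001, -0.0]
force: [0.9, 0.6, -1.2]
width: 0.385
gripper_force: 30.4
gauge area 1088.5 r 19.1 [0.5521 0.0344]
[0.5525 0.18   0.1504] 48.3
```

```bash
python3 -m pendant '[[[0,1,0,0],[0,1,0,0],[0,1,0,0],[0,1,0,0],[0,1,0,0],[0,1,0,0],[0,1,0,0],[0.035,0.28,0,0],[0,0,0,0],[0,0,0,0]]]' | head -2
python3 -m pendant '[[[0,0,1,0],[0,0,1,0],[0,0,1,0],[0,0,0.7,0],[0,0,0.2,0],[0,0,0.2,0],[0,0,0,0],[0,0,0,0],[0,0,0,0],[0,0,0,0]]]' | head -2
python3 -m pendant '[[[0,0,0.1,0],[0,0,0.1,0],[0,0,0.1,0],[0,0,0,0],[0,0,0,0],[0,0,0,0],[0,0,0,0],[0,0,0,0],[0,0,0,0],[0,0,0,0]]]'
```

```text
time: 49.13
eef_pos: [0.5534, 0.0343, 0.1504]
time: 49.97
eef_pos: [0.5543, 0.0341, 0.0695]
time: 50.8
eef_pos: [0.5534, 0.034, 0.0623]
tcp_rot: [3.142, -0.001, 0.0]
force: [0.0, 0.9, -0.9]
width: 0.385
gripper_force: 30.4
```

```bash
python3 -m pendant '[[[0,0,0.05,0],[0,0,0.05,0],[0,0,0.05,0],[0,0,0,0],[0,0,0,0],[0,0,0,0],[0,0,0,0],[0,0,0,0],[0,0,0,0],[0,0,0,0]]]'
python3 -m pendant '[[[0,0,0.1,0],[0,0,0,0],[0,0,0,0],[0,0,0,0],[0,0,0,0],[0,0,0,0],[0,0,0,0],[0,0,0,0],[0,0,0,0],[0,0,0,0]]]'
```

```text
time: 51.63
eef_pos: [0.5537, 0.0336, 0.0597]
tcp_rot: [3.141, -0.001, 0.001]
force: [-1.0, -3.2, 5.0]
width: 0.385
gripper_force: 30.9
time: 52.47
eef_pos: [0.5545, 0.0335, 0.0592]
tcp_rot: [3.141, -0.0, 0.003]
force: [-2.3, -2.8, 11.9]
width: 0.394
gripper_force: 31.4
```

```bash
python3 -m pendant '[[[0,0,-1,0],[0,0,-1,0],[0,0,-1,0],[0,0,-1,0],[0,0,-1,0],[0.3,1,0,0],[0.3,1,0,0],[0.3,1,0,0],[0.3,1,0,0],[0.3,1,0,0]]]' >/dev/null
python3 -m pendant '[[[0.3,1,0,0],[0.3,1,0,0],[0.3,1,0,0],[0.23,1,0,0],[0,1,0,0],[0,1,0,0],[0,1,0,0],[0,1,0,0],[0,0.48,0,0],[0,0,0,0]]]' >/dev/null
python3 -m pendant '[[[0,0,1,0],[0,0,1,0],[0,0,1,0],[0,0,0.6,0],[0,0,0.2,0],[0,0,0.2,0],[0,0,0.2,0],[0,0,0,0],[0,0,0,0],[0,0,0,0]]]'
```

```text
time: 54.97
eef_pos: [0.6066, -0.236, 0.0745]
tcp_rot: [3.141, -0.001, 0.003]
force: [0.6, 1.1, -1.5]
width: 0.389
gripper_force: 30.5
```

```bash
python3 -m pendant '[[[0,0,0.1,0],[0,0,0.1,0],[0,0,0.1,0],[0,0,0,0],[0,0,0.05,0],[0,0,0,0],[0,0,0.05,0],[0,0,0,0],[0,0,0,0],[0,0,0,0]]]' 1 20
python3 -m pendant '[[[0.05,0,0.05,0],[0,0,0,0],[0.05,0,0.05,0],[0,0,0,0],[0.05,0,0.05,0],[0,0,0,0],[0.05,0,0.05,0],[0,0,0,0],[0,0,0,0],[0,0,0,0]]]'
python3 -m pendant '[[[0.05,0,0.05,0],[0,0,0,0],[0.05,0,0.05,0],[0,0,0,0],[0,0,0.05,0],[0,0,0,0],[0,0,0.05,0],[0,0,0,0],[0,0,0,0],[0,0,0,0]]]'
```

```text
time: 55.8
eef_pos: [0.6077, -0.2361, 0.068]
tcp_rot: [3.14, -0.001, 0.006]
force: [-0.5, 2.2, 8.7]
width: 0.387
gripper_force: 31.2
time: 56.63
eef_pos: [0.6126, -0.2369, 0.0648]
tcp_rot: [3.138, -0.0, 0.01]
force: [0.6, 1.0, 9.0]
width: 0.385
gripper_force: 28.9
time: 57.47
eef_pos: [0.6153, -0.237, 0.0631]
tcp_rot: [3.138, -0.0, 0.012]
force: [-2.4, 2.5, 17.5]
width: 0.387
gripper_force: 27.3
```

```bash
python3 -m pendant '[[[0,0,0,0],[0,0,0,0],[0,0,0,0],[0,0,0,0],[0,0,0,0],[0,0,0,0],[0,0,0,0],[0,0,0,0],[0,0,0,0],[0,0,0,0]]]' 0.1
python3 -m pendant '[[[0,0,0,0],[0,0,-0.3,0],[0,0,-1,0],[0,0,-1,0],[0,0,-1,0],[0,0,-1,0],[0,0,-1,0],[0,0,-1,0],[0,0,0,0],[0,0,0,0]]]' -0.1 | head -2
python3 -m pendant '[[[0,-1,0,0],[0,-1,0,0],[-0.25,-1,0,0],[-0.25,-1,0,0],[-0.25,-1,0,0],[-0.25,-1,0,0],[-0.25,-1,0,0],[-0.25,-1,0,0],[-0.25,-1,0,0],[-0.25,-1,0,0]]]' -0.4 >/dev/null
python3 -m pendant '[[[-0.25,-1,0,0],[-0.25,-1,0,0],[-0.25,-1,0,0],[0,-1,0,0],[0,-1,0,0],[0,-1,0,0],[0,-1,0,0],[0,-1,0,0],[0,-1,0,0],[0,-1,0,0]]]' >/dev/null
python3 -m pendant '[[[0,-1,0,0],[0,-1,0,0],[0,-0.95,0,0],[0,0,0,0],[0,0,0,0],[0,0,0,0],[0,0,0,0],[0,0,0,0],[0,0,0,0],[0,0,0,0]]]'
python3 g.py
python3 - <<'E'
from h import *
d=get_image('scene');cv2.imwrite('pics/s5.png',cv2.resize(d['img'][170:330,50:300],None,fx=3,fy=3))
E
```

```text
time: 58.3
eef_pos: [0.6118, -0.2356, 0.0573]
tcp_rot: [-3.142, 0.001, 0.0]
force: [-0.1, 0.4, -0.2]
width: 0.45
gripper_force: 0.0
time: 59.13
eef_pos: [0.6129, -0.2362, 0.1854]
time: 61.63
eef_pos: [0.5572, 0.2228, 0.1834]
tcp_rot: [3.142, -0.002, 0.0]
force: [-0.2, -0.5, 0.6]
width: 0.701
gripper_force: 0.0
gauge area 1096.0 r 19.1 [0.5522 0.0345]
[0.5572 0.2229 0.1834] 61.6833
```

View pics/s5.png

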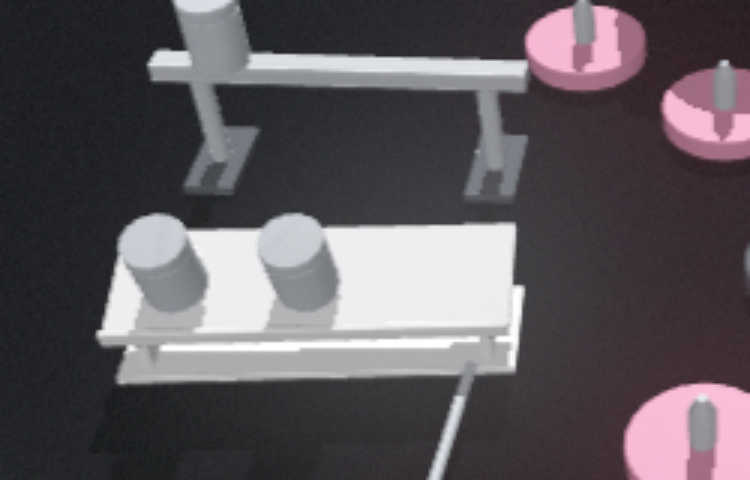

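Sleeves b and c both stand flat, at crop (165,262) and (300,262). The gauge is still at its new spot. Now sleeve d.

```bash
python3 -m pendant '[[[0,-0.08,1,0],[0,0,1,0],[0,0,1,0],[0,0,1,0],[0,0,1,0],[0,0,1,0],[0,0,1,0],[0,0,0.8,0],[0,0,0.35,0],[0,0,0,0]]]' | head -2
python3 -m pendant '[[[0,0,0,0],[0,0,0,0],[0,0,0,0],[0,0,0,0],[0,0,0,0],[0,0,0,0],[0,0,0,0],[0,0,0,0],[0,0,0,0],[0,0,0,0]]]' 1 30
python3 -m pendant '[[[0,0,-1,0],[0,0,-1,0],[0,0,-1,0],[0,0,-1,0],[0,0,-1,0],[0,0,-1,0],[0,0,-0.5,0],[-0.22,1,0,0],[0,1,0,0],[0,0,0,0]]]' >/dev/null
python3 g.py
python3 -m pendant '[[[0,1,0,0],[0,1,0,0],[0,1,0,0],[0,1,0,0],[0,1,0,0],[0,1,0,0],[0,1,0,0],[0,0.5,0,0],[0,0,0,0],[0,0,0,0]]]'
```

```text
time: 62.57
eef_pos: [0.5552, 0.2245, 0.0182]
time: 63.4
eef_pos: [0.5585, 0.2254, 0.022]
tcp_rot: [-3.141, 0.001, -0.005]
force: [-0.9, -0.3, 6.0]
width: 0.38
gripper_force: 30.4
gauge area 1095.0 r 19.1 [0.5522 0.0345]
[0.5519 0.1837 0.1495] 64.2833
time: 65.12
eef_pos: [0.5524, 0.0356, 0.1499]
tcp_rot: [-3.14, 0.002, 0.001]
force: [0.3, -0.7, -0.7]
width: 0.379
gripper_force: 30.3
```

```bash
python3 -m pendant '[[[0,0.05,1,0],[0,0,1,0],[0,0,1,0],[0,0,0.9,0],[0,0,0.2,0],[0,0,0.2,0],[0,0,0.1,0],[0,0,0.1,0],[0,0,0,0],[0,0,0,0]]]' 
python3 -m pendant '[[[0,0,0.1,0],[0,0,0.1,0],[0,0,0,0],[0,0,0,0],[0,0,0,0],[0,0,0,0],[0,0,0,0],[0,0,0,0],[0,0,0,0],[0,0,0,0]]]'
```

```text
time: 65.95
eef_pos: [0.5533, 0.0341, 0.0612]
tcp_rot: [3.141, -0.001, 0.003]
force: [-0.5, 0.5, -0.8]
width: 0.385
gripper_force: 30.3
time: 66.78
eef_pos: [0.5526, 0.034, 0.0563]
tcp_rot: [3.142, -0.001, 0.0]
force: [-0.0, 0.7, -0.7]
width: 0.384
gripper_force: 30.3
```

```bash
python3 -m pendant '[[[0,0,0.1,0],[0,0,0.1,0],[0,0,0,0],[0,0,0,0],[0,0,0,0],[0,0,0,0],[0,0,0,0],[0,0,0,0],[0,0,0,0],[0,0,0,0]]]' | sed -n 2,4p
python3 -m pendant '[[[0,0,0.2,0],[0,0,0.2,0],[0,0,0.2,0],[0,0,0.1,0],[0,0,0,0],[0,0,0.1,0],[0,0,0,0],[0,0,0,0],[0,0,0,0],[0,0,0,0]]]'
```

```text
eef_pos: [0.5526, 0.034, 0.0523]
tcp_rot: [-3.142, 0.001, -0.0]
force: [0.2, 0.3, -1.0]
time: 68.45
eef_pos: [0.5525, 0.0341, 0.037]
tcp_rot: [3.142, -0.0, -0.0]
force: [-4.1, 0.1, 5.0]
width: 0.382
gripper_force: 30.9
```

```bash
python3 -m pendant '[[[0,0,-1,0],[0,0,-1,0],[0,0,-1,0],[0,0,-1,0],[0,0,-1,0],[0,0,-1,0],[0,0,-0.5,0],[-0.5,1,0,0],[-0.5,1,0,0],[-0.5,1,0,0]]]' >/dev/null
python3 -m pendant '[[[-0.5,1,0,0],[-0.5,1,0,0],[-0.5,1,0,0],[-0.5,1,0,0],[-0.5,1,0,0],[-0.5,1,0,0],[-0.32,1,0,0],[0,1,0,0],[0,1,0,0],[0,1,0,0]]]' >/dev/null
python3 -m pendant '[[[0,0.98,0,0],[0,0,0,0],[0,0,0,0],[0,0,1,0],[0,0,1,0],[0,0,0.7,0],[0,0,0.1,0],[0,0,0.1,0],[0,0,0,0],[0,0,0,0]]]'
python3 -m pendant '[[[0,0,0,0],[0,0,0,0],[0,0,0,0],[0,0,0,0],[0,0,0,0],[0,0,0,0],[0,0,0,0],[0,0,0,0],[0,0,0,0],[0,0,0,0]]]'
```

```text
time: 70.95
eef_pos: [0.4568, -0.2457, 0.1093]
tcp_rot: [3.141, 0.0, 0.002]
force: [0.0, -0.4, -0.1]
width: 0.383
gripper_force: 31.1
time: 71.78
eef_pos: [0.456, -0.2455, 0.1082]
tcp_rot: [-3.142, 0.001, 0.0]
force: [0.3, 0.2, -0.8]
width: 0.382
gripper_force: 31.1
```

```bash
python3 -m pendant '[[[0.02,0,0.1,0],[0,0,0.1,0],[0,0,0.08,0],[0,0,0,0],[0,0,0,0],[0,0,0,0],[0,0,0,0],[0,0,0,0],[0,0,0,0],[0,0,0,0]]]'
python3 -m pendant '[[[0,0,0.07,0],[0,0,0,0],[0,0,0,0],[0,0,0,0],[0,0,0,0],[0,0,0,0],[0,0,0,0],[0,0,0,0],[0,0,0,0],[0,0,0,0]]]'
```

```text
time: 72.62
eef_pos: [0.4565, -0.2456, 0.1027]
tcp_rot: [3.142, -0.001, 0.0]
force: [0.2, 0.7, -1.3]
width: 0.38
gripper_force: 31.1
time: 73.45
eef_pos: [0.4568, -0.2457, 0.1019]
tcp_rot: [3.141, -0.001, 0.001]
force: [-1.3, 1.3, 5.8]
width: 0.38
gripper_force: 31.7
```

```bash
python3 -m pendant '[[[0,0,0,0],[0,0,0,0],[0,0,0,0],[0,0,0,0],[0,0,0,0],[0,0,0,0],[0,0,-0.3,0],[0,0,-1,0],[0,0,-1,0],[0,0,-1,0]]]' -0.1 | head -2
python3 -m pendant '[[[0,0,-1,0],[0.05,-1,-0.4,0],[0.05,-1,0,0],[0.05,-1,0,0],[0.05,-1,0,0],[0.05,-1,0,0],[0.05,-1,0,0],[0.05,-1,0,0],[0.05,-1,0,0],[0.05,-1,0,0]]]' -0.4 >/dev/null
python3 -m pendant '[[[0.05,-1,0,0],[0,-1,0,0],[0,-1,0,0],[0,-1,0,0],[0,-1,0,0],[0,-1,0,0],[0,-1,0,0],[0,-1,0,0],[0,-1,0,0],[0,-1,0,0]]]' >/dev/null
python3 -m pendant '[[[0,-1,0,0],[0,-1,0,0],[0,-0.48,0,0],[0,0,0,0],[0,0,0,0],[0,0,0,0],[0,0,0,0],[0,0,0,0],[0,0,0,0],[0,0,0,0]]]'
python3 g.py
python3 - <<'E'
from h import *
d=get_image('scene');cv2.imwrite('pics/s6.png',cv2.resize(d['img'][140:300,50:300],None,fx=3,fy=3))
E
```

```text
time: 74.28
eef_pos: [0.4562, -0.2454, 0.1681]
time: 76.78
eef_pos: [0.4667, 0.1835, 0.1953]
tcp_rot: [3.142, -0.002, -0.0]
force: [0.1, 0.1, 0.4]
width: 0.7
gripper_force: 0.0
gauge area 1093.0 r 19.1 [0.5513 0.0348]
[0.4667 0.1837 0.1953] 76.8333
```

View pics/s6.png

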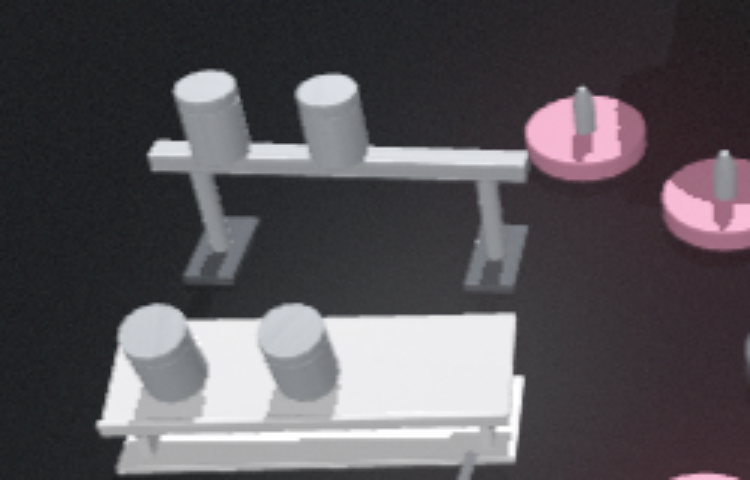

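Sleeves a and d stand on the rail at crop (212,118) and (332,120). Now sleeve e.

```bash
python3 -m pendant '[[[0,-0.04,1,0],[0,0,1,0],[0,0,1,0],[0,0,1,0],[0,0,1,0],[0,0,1,0],[0,0,1,0],[0,0,1,0],[0,0,0.74,0],[0,0,0,0]]]' | head -2
python3 -m pendant '[[[0,0,0,0],[0,0,0,0],[0,0,0,0],[0,0,0,0],[0,0,0,0],[0,0,0,0],[0,0,0,0],[0,0,0,0],[0,0,0,0],[0,0,0,0]]]' 1 30
python3 -m pendant '[[[0,0,-1,0],[0,0,-1,0],[0,0,-1,0],[0,0,-1,0],[0,0,-1,0],[0,0,-1,0],[0,0,-0.5,0],[0,0,0,0],[0,0,0,0],[0,0,0,0]]]' | head -2
python3 g.py
python3 -m pendant '[[[0.55,1,0,0],[0.55,1,0,0],[0.55,1,0,0],[0.55,1,0,0],[0.55,1,0,0],[0.55,1,0,0],[0.55,1,0,0],[0.42,0.5,0,0],[0,0,0,0],[0,0,0,0]]]'
```

```text
time: 77.72
eef_pos: [0.4635, 0.1841, 0.0173]
time: 78.55
eef_pos: [0.4678, 0.1851, 0.0217]
tcp_rot: [-3.141, 0.001, -0.004]
force: [-0.1, 0.3, 5.7]
width: 0.389
gripper_force: 30.4
time: 79.38
eef_pos: [0.4654, 0.1846, 0.1489]
gauge area 1090.0 r 19.1 [0.5512 0.0348]
[0.4652 0.1845 0.1486] 79.4333
time: 80.27
eef_pos: [0.5513, 0.035, 0.1494]
tcp_rot: [-3.141, 0.003, 0.004]
force: [-0.3, -0.0, -1.0]
width: 0.391
gripper_force: 30.3
```

```bash
python3 -m pendant '[[[0.02,0.02,1,0],[0,0,1,0],[0,0,1,0],[0,0,0.7,0],[0,0,0.2,0],[0,0,0.2,0],[0,0,0.1,0],[0,0,0,0],[0,0,0,0],[0,0,0,0]]]' | sed -n 2,4p
python3 -m pendant '[[[0,0,0.1,0],[0,0,0.1,0],[0,0,0,0],[0,0,0,0],[0,0,0,0],[0,0,0,0],[0,0,0,0],[0,0,0,0],[0,0,0,0],[0,0,0,0]]]' | sed -n 2,4p
python3 -m pendant '[[[0,0,0.1,0],[0,0,0,0],[0,0,0,0],[0,0,0,0],[0,0,0,0],[0,0,0,0],[0,0,0,0],[0,0,0,0],[0,0,0,0],[0,0,0,0]]]'
```

```text
eef_pos: [0.5532, 0.0345, 0.0676]
tcp_rot: [3.141, -0.001, 0.003]
force: [-0.1, -0.7, -0.3]
eef_pos: [0.5523, 0.0344, 0.0625]
tcp_rot: [3.142, -0.001, -0.0]
force: [-0.5, -0.7, -1.4]
time: 82.77
eef_pos: [0.5525, 0.0341, 0.0606]
tcp_rot: [3.141, -0.001, 0.0]
force: [-0.3, -4.8, 2.5]
width: 0.386
gripper_force: 30.6
```

```bash
python3 -m pendant '[[[0,0,0.1,0],[0,0,0.05,0],[0,0,0,0],[0,0,0,0],[0,0,0,0],[0,0,0,0],[0,0,0,0],[0,0,0,0],[0,0,0,0],[0,0,0,0]]]'
```

```text
time: 83.6
eef_pos: [0.5537, 0.0341, 0.0598]
tcp_rot: [3.141, -0.0, 0.004]
force: [-3.2, -4.3, 12.4]
width: 0.391
gripper_force: 31.4
```

```bash
python3 -m pendant '[[[0,0,-1,0],[0,0,-1,0],[0,0,-1,0],[0,0,-1,0],[0,0,-1,0],[0.3,1,0,0],[0.3,1,0,0],[0.3,1,0,0],[0.3,1,0,0],[0.3,1,0,0]]]' >/dev/null
python3 -m pendant '[[[0.3,1,0,0],[0.3,1,0,0],[0.3,1,0,0],[0.19,1,0,0],[0,0.98,0,0],[0,0,0,0],[0,0,0,0],[0,0,0,0],[0,0,0,0],[0,0,0,0]]]' |head -2
python3 -m pendant '[[[0,0,1,0],[0,0,1,0],[0,0,1,0],[0,0,0.6,0],[0,0,0.2,0],[0,0,0.2,0],[0,0,0.2,0],[0,0,0,0],[0,0,0,0],[0,0,0,0]]]'
```

```text
time: 85.27
eef_pos: [0.604, -0.1638, 0.1573]
time: 86.1
eef_pos: [0.6048, -0.1655, 0.0746]
tcp_rot: [3.141, -0.001, 0.003]
force: [0.3, 0.1, -0.4]
width: 0.386
gripper_force: 30.5
```

```bash
python3 -m pendant '[[[0,0,0.1,0],[0,0,0.1,0],[0,0,0.1,0],[0,0,0,0],[0,0,0.05,0],[0,0,0,0],[0,0,0.05,0],[0,0,0,0],[0,0,0,0],[0,0,0,0]]]' 1 20
python3 -m pendant '[[[0.05,0,0.05,0],[0,0,0,0],[0.05,0,0.05,0],[0,0,0,0],[0.05,0,0.05,0],[0,0,0,0],[0.05,0,0.05,0],[0,0,0,0],[0,0,0,0],[0,0,0,0]]]'
```

```text
time: 86.93
eef_pos: [0.6058, -0.1654, 0.068]
tcp_rot: [3.141, -0.001, 0.006]
force: [-1.5, 1.8, 9.0]
width: 0.388
gripper_force: 31.3
time: 87.77
eef_pos: [0.6107, -0.1652, 0.0647]
tcp_rot: [3.141, -0.001, 0.009]
force: [1.5, 2.6, 10.0]
width: 0.386
gripper_force: 30.2
```

```bash
python3 -m pendant '[[[0.05,0,0.05,0],[0,0,0,0],[0.05,0,0.05,0],[0,0,0,0],[0,0,0.05,0],[0,0,0,0],[0,0,0.05,0],[0,0,0,0],[0,0,0,0],[0,0,0,0]]]'
python3 -m pendant '[[[0,0,0,0],[0,0,0,0],[0,0,0,0],[0,0,0,0],[0,0,0,0],[0,0,0,0],[0,0,0,0],[0,0,0,0],[0,0,0,0],[0,0,0,0]]]' 0.1
python3 -m pendant '[[[0,0,0,0],[0,0,-0.3,0],[0,0,-1,0],[0,0,-1,0],[0,0,-1,0],[0,0,-1,0],[0,0,-1,0],[0,0,-1,0],[0,0,0,0],[0,0,0,0]]]' -0.1 | head -2
python3 -m pendant '[[[-0.3,-1,0,0],[-0.3,-1,0,0],[-0.3,-1,0,0],[-0.3,-1,0,0],[-0.3,-1,0,0],[-0.3,-1,0,0],[-0.3,-1,0,0],[-0.3,-1,0,0],[-0.3,-1,0,0],[0,-1,0,0]]]' -0.4 >/dev/null
python3 -m pendant '[[[0,-1,0,0],[0,-1,0,0],[0,-1,0,0],[0,-1,0,0],[0,-0.8,0,0],[0,0,0,0],[0,0,0,0],[0,0,0,0],[0,0,0,0],[0,0,0,0]]]'
python3 - <<'E'
from h import *
d=get_image('scene');cv2.imwrite('pics/s7.png',cv2.resize(d['img'][140:300,50:300],None,fx=3,fy=3))
E
```

```text
time: 88.6
eef_pos: [0.6127, -0.1653, 0.0634]
tcp_rot: [3.141, -0.001, 0.008]
force: [-5.6, 4.5, 23.2]
width: 0.39
gripper_force: 31.0
time: 89.43
eef_pos: [0.61, -0.1652, 0.0574]
tcp_rot: [-3.142, 0.001, 0.0]
force: [-0.4, 0.7, -0.2]
width: 0.448
gripper_force: 0.0
time: 90.27
eef_pos: [0.6111, -0.1656, 0.1856]
time: 91.93
eef_pos: [0.5561, 0.1298, 0.1832]
tcp_rot: [3.141, -0.003, -0.001]
force: [-0.0, 0.2, 0.2]
width: 0.699
gripper_force: 0.0
```

View pics/s7.png

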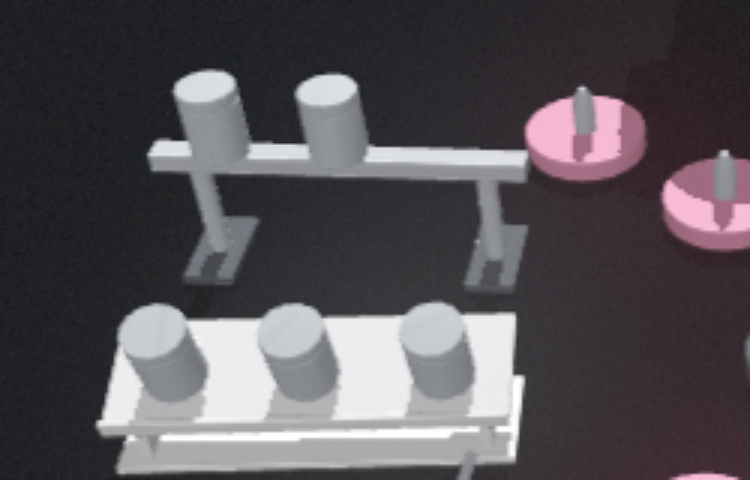

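Sleeves b, c and e stand flat on the ledge at crop (165,350), (298,350) and (437,350). Last one is f.

```bash
python3 -m pendant '[[[0,-0.05,1,0],[0,0,1,0],[0,0,1,0],[0,0,1,0],[0,0,1,0],[0,0,1,0],[0,0,1,0],[0,0,0.8,0],[0,0,0.35,0],[0,0,0,0]]]' | head -2
python3 -m pendant '[[[0,0,0,0],[0,0,0,0],[0,0,0,0],[0,0,0,0],[0,0,0,0],[0,0,0,0],[0,0,0,0],[0,0,0,0],[0,0,0,0],[0,0,0,0]]]' 1 30
python3 -m pendant '[[[0,0,-1,0],[0,0,-1,0],[0,0,-1,0],[0,0,-1,0],[0,0,-1,0],[0,0,-1,0],[0,0,-0.5,0],[-0.22,-1,0,0],[0,-1,0,0],[0,0,0,0]]]' >/dev/null
python3 -m pendant '[[[0,0,0,0],[0,0,0,0],[0,0,0,0],[0,0,0,0],[0,0,0,0],[0,0,0,0],[0,0,0,0],[0,0,0,0],[0,0,0,0],[0,0,0,0]]]'
python3 g.py
```

```text
time: 92.82
eef_pos: [0.5544, 0.1312, 0.0185]
time: 93.65
eef_pos: [0.5577, 0.1318, 0.0221]
tcp_rot: [3.142, -0.0, 0.005]
force: [0.0, -1.9, 5.1]
width: 0.384
gripper_force: 30.4
time: 95.32
eef_pos: [0.5518, 0.1718, 0.1505]
tcp_rot: [3.142, -0.001, 0.0]
force: [-0.4, -0.4, -1.6]
width: 0.381
gripper_force: 30.3
gauge area 1094.0 r 19.2 [0.5513 0.0347]
[0.5518 0.1718 0.1505] 95.3667
```

```bash
python3 -m pendant '[[[0,1,0,0],[0,1,0,0],[0,1,0,0],[0,1,0,0],[0,1,0,0],[0,1,0,0],[0.02,0.85,0,0],[0,0,0,0],[0,0,0,0],[0,0,0,0]]]' | head -2
python3 -m pendant '[[[0,0,1,0],[0,0,1,0],[0,0,1,0],[0,0,0.9,0],[0,0,0.2,0],[0,0,0.2,0],[0,0,0.1,0],[0,0,0.1,0],[0,0,0,0],[0,0,0,0]]]' | sed -n 2,4p
python3 -m pendant '[[[0,0,0.1,0],[0,0,0.1,0],[0,0,0.1,0],[0,0,0,0],[0,0,0,0],[0,0,0,0],[0,0,0,0],[0,0,0,0],[0,0,0,0],[0,0,0,0]]]'
```

```text
time: 96.2
eef_pos: [0.5521, 0.0353, 0.1505]
eef_pos: [0.5529, 0.0348, 0.0614]
tcp_rot: [3.141, -0.0, 0.003]
force: [0.2, 0.8, -1.3]
time: 97.87
eef_pos: [0.5522, 0.0348, 0.0545]
tcp_rot: [-3.142, 0.001, -0.0]
force: [0.0, 0.1, -0.7]
width: 0.381
gripper_force: 30.3
```

```bash
python3 -m pendant '[[[0,0,0.2,0],[0,0,0.2,0],[0,0,0.2,0],[0,0,0.15,0],[0,0,0,0],[0,0,0,0],[0,0,0,0],[0,0,0,0],[0,0,0,0],[0,0,0,0]]]' | sed -n 2,4p
python3 -m pendant '[[[0,0,0.1,0],[0,0,0.05,0],[0,0,0,0],[0,0,0,0],[0,0,0,0],[0,0,0,0],[0,0,0,0],[0,0,0,0],[0,0,0,0],[0,0,0,0]]]'
```

```text
eef_pos: [0.5523, 0.0348, 0.0397]
tcp_rot: [3.142, -0.001, 0.001]
force: [0.6, -0.4, -1.4]
time: 99.53
eef_pos: [0.5525, 0.0348, 0.037]
tcp_rot: [3.141, -0.001, 0.001]
force: [-1.5, 0.0, 6.1]
width: 0.383
gripper_force: 30.8
```

```bash
python3 -m pendant '[[[0,0,-1,0],[0,0,-1,0],[0,0,-1,0],[0,0,-1,0],[0,0,-1,0],[0,0,-1,0],[0,0,-0.5,0],[-0.5,1,0,0],[-0.5,1,0,0],[-0.5,1,0,0]]]' >/dev/null
python3 -m pendant '[[[-0.5,1,0,0],[-0.5,1,0,0],[-0.5,1,0,0],[-0.5,1,0,0],[-0.5,1,0,0],[-0.5,1,0,0],[-0.18,1,0,0],[0,0.49,0,0],[0,0,0,0],[0,0,0,0]]]' | head -2
python3 -m pendant '[[[0,0,1,0],[0,0,1,0],[0,0,0.7,0],[0,0,0.1,0],[0,0,0.1,0],[0,0,0.1,0],[0,0,0.1,0],[0,0,0,0],[0,0,0,0],[0,0,0,0]]]'
```

```text
time: 101.2
eef_pos: [0.4585, -0.1747, 0.1659]
time: 102.03
eef_pos: [0.4589, -0.1752, 0.1051]
tcp_rot: [3.141, -0.001, 0.002]
force: [0.1, 0.2, -1.4]
width: 0.379
gripper_force: 30.6
```

```bash
python3 -m pendant '[[[0,0,0.08,0],[0,0,0,0],[0,0,0,0],[0,0,0,0],[0,0,0,0],[0,0,0,0],[0,0,0,0],[0,0,0,0],[0,0,0,0],[0,0,0,0]]]' | sed -n 2,4p
python3 -m pendant '[[[0,0,0.06,0],[0,0,0,0],[0,0,0,0],[0,0,0,0],[0,0,0,0],[0,0,0,0],[0,0,0,0],[0,0,0,0],[0,0,0,0],[0,0,0,0]]]'
```

```text
eef_pos: [0.4585, -0.1749, 0.1029]
tcp_rot: [3.142, -0.001, 0.0]
force: [1.5, 0.1, -1.6]
time: 103.7
eef_pos: [0.4587, -0.1751, 0.102]
tcp_rot: [3.141, -0.001, 0.001]
force: [-1.2, 0.7, 6.0]
width: 0.381
gripper_force: 31.0
```

```bash
python3 -m pendant '[[[0,0,0,0],[0,0,0,0],[0,0,0,0],[0,0,0,0],[0,0,0,0],[0,0,0,0],[0,0,-0.3,0],[0,0,-1,0],[0,0,-1,0],[0,0,-1,0]]]' -0.1 | head -2
python3 -m pendant '[[[0,0,-1,0],[0,0,-1,0],[0,-1,0,0],[0,-1,0,0],[0,-1,0,0],[0,-1,0,0],[0,-1,0,0],[0,-1,0,0],[0,-1,0,0],[0,-1,0,0]]]' >/dev/null
python3 -m pendant '[[[0,-1,0,0],[0,-1,0,0],[0,-1,0,0],[0,-1,0,0],[0,-1,0,0],[0,-1,0,0],[0,-1,0,0],[0,0,0,0],[0,0,0,0],[0,0,0,0]]]'
python3 g.py
python3 - <<'E'
from h import *
a=get_image('scene')['img'];cv2.imwrite('pics/f1.png',a)
t=get_image('top')['img'];cv2.imwrite('pics/f2.png',cv2.resize(t[100:340,180:580],None,fx=2,fy=2))
E
```

```text
time: 104.53
eef_pos: [0.4582, -0.1748, 0.1686]
time: 106.2
eef_pos: [0.4586, 0.1246, 0.2079]
tcp_rot: [3.141, -0.0, 0.0]
force: [0.4, 0.2, 0.0]
width: 0.55
gripper_force: 0.0
gauge area 2211.5 r 58.2 [0.4698 0.0588]
[0.4586 0.1244 0.2078] 106.25
```

View pics/f1.png

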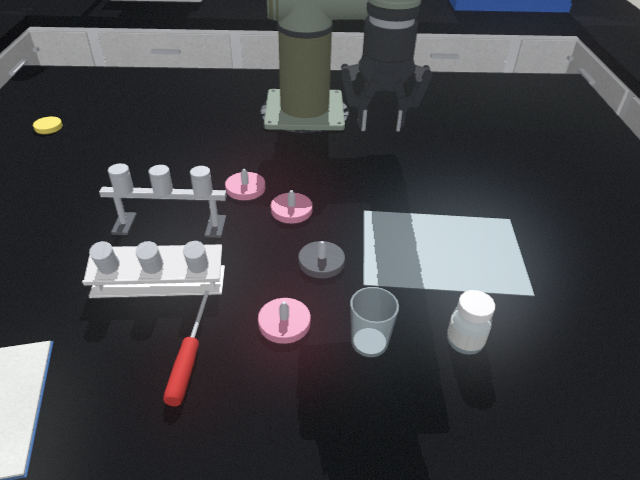

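View pics/f2.png

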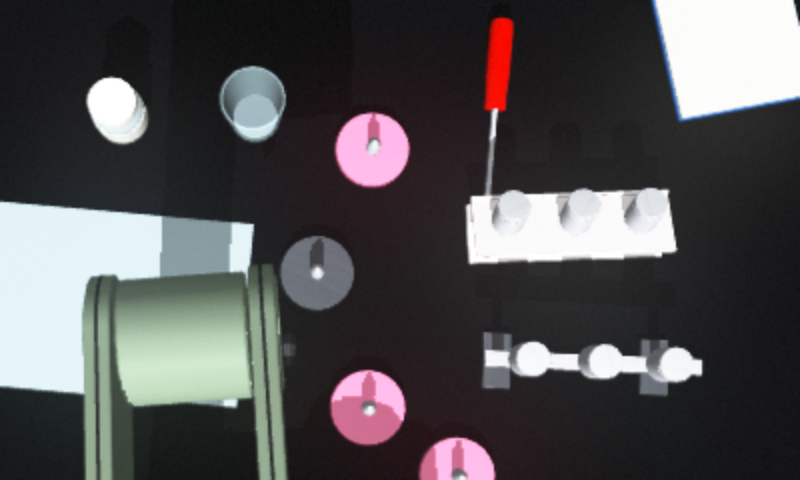

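Both views show three sleeves upright on the rail (scene pixels (121,180), (161,181), (201,182)) and three flat on the ledge ((104,258), (149,258), (196,257)). The gauge stands empty at (321,258), the bystanders are in place, and the robot touches nothing.

```bash
python3 -c "
from plant import ticket
print(ticket.sign_off())"
```

```text
the job is handed in; nothing more can be done
None
```

I tried all six sleeves on the gauge in order and handed the job in (no verdict was shown): a, d and f slid right down and stand on the rail, b, c and e stopped on the tip and stand flat on the ledge, and the gauge is empty with the jar, beaker and screwdriver undisturbed.

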